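Hold the honing wheel's dead-man paddle at its run position

ROBOT

A 7-joint arm with a two-finger parallel gripper is mounted at the origin on the work surface. World frame = base frame: x ahead of the robot, y to its left, z up, the work surface at z = 0. Lengths are in m, angles in rad, forces in N, time in s.
With the tool pointing down it reaches from about 0.425 to 0.8 m from the base axis. Payload 8.3 kg.
Tool frame: the origin (TCP) lies at the centre of the arm's flange, where the gripper is bolted on; the fingertips stand 173 mm ahead of it and the grasp point (between the pads) lies 155 mm ahead of it; z points along the fingers, y is the direction in which the jaws open and shut (so a half turn about z gives the same grasp; the last joint's range is limited). The gripper opens to 85 mm and grips with 20 to 120 N. Pads are 22 mm wide; open, the fingers measure 114 mm over their backs; the gripper's body (76 mm by 85 mm) begins 54 mm behind the grasp point. The pads swing forward as they close: fully open they stand 13 mm farther back than shut.
Start: joints at [-1.3, 0.383, 0.016, 1.37, -0.006, 1.388, -0.046], TCP at [0.205, 0.591, 0.405] pointing down, gripper open.
Joint ranges: [-2.95, 2.95], [-0.25, 2.06], [-1.52, 1.56], [0.18, 2.33], [-1.44, 4.58], [0.02, 2.06], [-3.01, 3.01]. Speed limits (rad/s): [2.39, 2.39, 3.01, 3.01, 3.14, 3.14, 3.14].

INTERFACE

Orientations are given as a unit quaternion [x, y, z, w].
In Python, from station import ctrl gives the robot as it stands.
- The arm moves only by the shell command python3 -m inch 'ROWS' [OPENING] [FORCE]. ROWS is JSON, a list of rows, each a list of 2 entries, a list of its own where there are three numbers: the shift along the world's x, y, z in mm, then the turn, a rotation vector about the world's x, y, z in rad. In form: [[[x, y, z], [ax, ay, az]], ...]. A call has 1 to 8 rows; each row shifts and turns the commanded pose from where the row before left it; what a row does not reach is not made up. A row lasts 1/10 s, in which the tool goes at most 50 mm and 8.59 degrees, less where a joint would pass 70% of its speed; a pose out of reach is approached as far as the arm can. A call with a gripper value outside its range is refused whole. OPENING is the closure, from 0 (fully open) to 1 (shut), set as the call begins (- or left out, the last holds). The fingers move at their own pace and stop on an object; FORCE is the grip in N (left out, the last holds). Time passes only in rows, so rows that do not move let the fingers close. It gives the time, the measured TCP pose, the force and the opening at its end, in the units of the state.
- ctrl.state(): the state, without advancing time (a new reading comes with each control period).
- ctrl.capture(name): name is "side" or "top" or "wrist"; returns the picture (420x560x3 uint8, red, green, blue); there is no depth.
- ctrl.camera_info(name): a dict with "fx", "fy", "cx", "cy" (pixels), "origin" and "rotation" of the camera in the world; the wrist camera has in their place "hand_eye" (4x4, takes a point from camera to tool coordinates, whose origin is the TCP and whose axes are the flange's). Camera axes: x right, y down, z forward; pixel columns grow to the right and rows downward; lengths in m; the calibration is good to about 2 mm. The wrist camera is an equidistant fisheye: a pixel r from the principal point sees the ray r / f radians off the axis. A picture is of the moment at which its call begins: read the wrist's pose just before it. camera_info takes no time and is no camera call.
- ctrl.sign_off(): hands the job in, once; it reports no verdict.
The state is a dict: "time": time; "q": joint angles; "qd": joint speeds; "effort": joint torques, N m; "eef_pos": TCP position; "orientation": TCP orientation; "force": force on the tool from outside, world axes, zero at the start; "torque": the same for the moment, N m; "finger_gap": opening from 0.0 (shut) to 1.0 (fully open).
Only numpy, scipy, OpenCV 4.12 (cv2) and the standard library are available. Lean on these libraries where they do the work, as an engineer would, in place of code of your own. Each camera call takes 0.05 s, during which the arm holds its last target. There are 200 camera calls.

TASK

The switch box of the honing wheel has a dust lid: lift the lid by its bar, over and back until it rests open on its stop. Then press the spring-loaded paddle inside the box down with the fingers until its pad is level, at the height of the two ledges along the box walls, never forcing it on down to the bottom, and finish while holding it there: do not let go at the end. Leave the tools and other things lying around as they are.

Things in the scene. Friction and masses are not known exactly. Their poses are not given: they have to be found in the camera images.
- switch_box: grey steel box fixed to the bench, open on top under its lid: 170 (x) x 180 (y) x 100 mm high, walls 4. Origin: centre of its underside, z up. The lid hinges along y on the +x rim; the lid's bar is at the -x side. The paddle is inside on the line y = 0. Ledges along both y walls (10 wide, x -75 to 25) have their tops at z = 64 mm. Low fittings and the paddle's bearing lie beyond x = 44 mm
- lid (a joint): angle of the flat aluminium lid (170 x 180 x 5 mm, about 0.35 kg): 0 shut, 1.57 upright, 1.75 resting on its stop, leaning back past upright. No spring and little friction: let go before upright it falls shut, beyond upright it falls gently onto its stop
- lid_bar (a point): middle of the lid's pull bar: round steel, 12 mm thick, 110 mm long, along the box's y, held 40 mm in front of the lid's front edge by an arm at each end, free underneath. Lid shut: 104 mm above the bench, 125 mm from the box's centre towards its -x. It swings on a circle of 210 mm radius about the hinge. Axes turn with the lid; y is along the bar
- lid_hinge (a point): point on the lid's hinge axis, in the middle of its length, 100 mm above the bench (axis along the box's y)
- paddle (a joint): downward travel of the sprung dead-man paddle, rad: 0 released (it slants up 0.3 rad from pivot to pad), 0.3 level = run position, 0.6 bottom. The spring takes about 5 N at the pad to start, 9 N at level, 13 N at the bottom, and pushes it back up when let go
- paddle_pad (a point): centre of the top face of the paddle's black rubber pad, 45 mm (x) x 50 mm (y), 85 mm from the pivot towards the box's -x, near x = -30, y = 0 of the box. The face is 9 mm above the pivot line. Height above the bench: 89 mm released, 64 mm level, 39 mm at the bottom. Its x axis points from pad to pivot
- paddle_pivot (a point): point on the paddle's pivot axis (along the box's y) inside the box: x = +55 mm, y = 0, z = 55 mm of the box, so 55 mm above the bench
- gouge_wide: gouge with a medium-brown turned handle and a 22 mm wide blade, about 205 mm long, lying beside the switch box. Bystander; origin: on the bench under the middle of its handle, x towards the blade
- gouge_narrow: gouge with a pale turned handle and a narrow 9 mm blade, about 225 mm long, lying on the bench. Bystander; origin: on the bench under the middle of its handle, x towards the blade
- tape_roll: roll of brown tape standing on its flat side, 96 mm across, 48 mm high, beside the switch box. Bystander; origin: centre of its underside
- glue: white glue bottle, 48 mm across, 120 mm high. Bystander; origin: centre of its underside
- offcut: dark wood offcut, 200 x 60 x 45 mm. Bystander; origin: centre of its underside
- mallet: wooden mallet lying down, head 68 mm across and 100 mm long, handle 160 mm. Bystander; origin: on the bench under the place where the handle meets the head, x towards the head
- tin: open steel tin, 76 mm across, 100 mm high. Bystander; origin: centre of its underside

How it is judged:
On the way, in this order (a step that is already met when the one before it is completed fails the run):
1. the lid is open and at rest on its stop (value of joint lid above 1.66 rad and velocity of joint lid between -0.1 and 0.1 rad/s), for 0.3 s.
2. the fingers hold the paddle level (value of joint paddle between 0.2 and 0.4 rad and contact force between the fingers and paddle_c0 above 3 N), for 0.5 s.
At the end, for the whole second after the job is handed in: the lid stands open on its stop (within 0.09 rad), and the fingers, pressing on the rubber pad with more than 3 N, keep the paddle within 0.1 rad of level (0.2 to 0.4 rad of travel, about 8 mm either way at the pad) through the last second (all of step 2 and value of joint lid above 1.66 rad); the arm keeps its last pose, push and grip.
It fails at once if the paddle is forced well past level towards the bottom (over 0.48 rad) (value of joint paddle above 0.48 rad).
It fails at once if a tool or other thing around is shifted by more than 30 mm (distance of any of gouge_wide, gouge_narrow, tape_roll, glue, offcut, mallet, tin from where it was at the start of the episode above 0.03 m).
It also fails if it takes over 53 s, if anything falls off the work surface, if the arm or the gripper's body presses on something with over 40 N, if the wrist force passes 120 N, or if a joint passes its speed limit or range.

## Working session

There is one attempt and no reset: what is moved stays moved. The work goes in short steps, Python scripts to look and compute and a shell command to move; the robot and the scene stay as the last step left them, time stands still between calls to the robot, and variables do not carry over. Pictures are saved under pics/ and viewed, about 8 in all and at most 12, crops included, and the job is handed in when it is done.

```bash
mkdir -p pics; ls
python3 - <<'E'
from station import ctrl
import cv2,numpy as np
print(ctrl.state())
for n in("top","side","wrist"):
    print(n,ctrl.camera_info(n))
    cv2.imwrite(f"pics/{n}0.png",ctrl.capture(n)[:,:,::-1])
E
```

```text
pics
{'time': 0.0, 'q': array([-1.29992214,  0.38421632,  0.01635556,  1.37116555, -0.00630329,
        1.38819314, -0.04647077]), 'qd': array([-1.43772348e-04, -1.74333260e-04,  1.04385971e-04, -1.78617249e-03,
       -8.09682370e-05, -7.18792822e-04,  1.54995394e-03]), 'effort': array([ 1.20832403e-03, -6.27605510e+01,  8.44900422e-01, -3.71823084e+01,
        1.66482758e-02,  1.42814516e-02, -2.01346745e-05]), 'eef_pos': array([0.20465246, 0.59036436, 0.40368684]), 'orientation': array([ 1.66059492e-01,  9.86115262e-01, -9.55240065e-04, -1.48724123e-04]), 'force': array([-0.52901798, -0.10415092,  0.00673724]), 'torque': array([ 0.03703476, -0.02032703,  0.02336481]), 'finger_gap': 1.000528799745117}
top {'fx': 534.7672647485623, 'fy': 534.7672647485623, 'cx': 273.8701182511375, 'cy': 208.97612818941494, 'origin': array([ 0.3144851 , -0.00979239,  1.76611527]), 'rotation': array([ 0.70711201, -0.70238839,  0.05703204, -0.05822799])}
side {'fx': 474.51471989929473, 'fy': 474.51471989929473, 'cx': 278.89289033461796, 'cy': 214.24378868555203, 'origin': array([ 0.19405277, -0.822813  ,  1.13525867]), 'rotation': array([ 0.91488507, -0.19605503,  0.07531415, -0.34478329])}
wrist {'fx': 325.19226210127806, 'fy': 325.19226210127806, 'cx': 280.90022522602754, 'cy': 213.08669408511366, 'hand_eye': array([[ 4.10085818e-04, -9.45772080e-01, -3.24830733e-01,
         8.33367363e-02],
       [ 9.99998687e-01,  8.97188795e-04, -1.34978248e-03,
         5.15963885e-04],
       [ 1.56802108e-03, -3.24829753e-01,  9.45771205e-01,
         2.98071185e-02],
       [ 0.00000000e+00,  0.00000000e+00,  0.00000000e+00,
         1.00000000e+00]])}
```

View pics/top0.png

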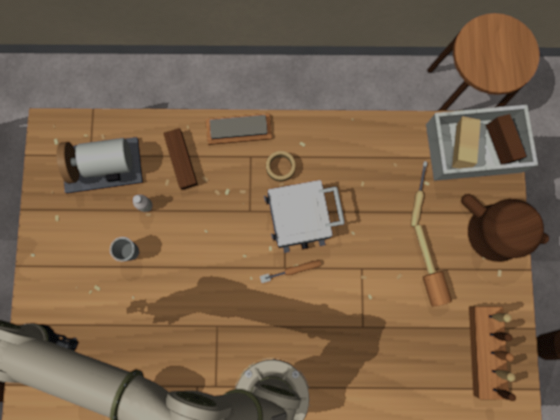

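View pics/side0.png

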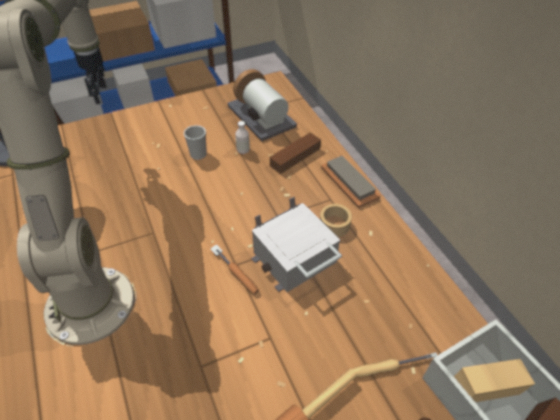

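The top view shows the box at about (300,213), with its bar to the right at (335,207), towards world −y. The wide gouge is at (295,271), the tape at (280,166). The side view agrees. I'll zoom in for exact corners.

```bash
cat > h.py <<'E'
import numpy as np,cv2
from station import ctrl
from scipy.spatial.transform import Rotation as R
def rays(n,px):
    c=ctrl.camera_info(n);r=R.from_quat(c["rotation"]) if np.size(c["rotation"])==4 else R.from_matrix(c["rotation"])
    px=np.atleast_2d(np.array(px,float))
    d=np.c_[(px[:,0]-c["cx"])/c["fx"],(px[:,1]-c["cy"])/c["fy"],np.ones(len(px))]
    return np.array(c["origin"]),r.apply(d)
def plane(n,px,z):
    o,d=rays(n,px); return o+d*((z-o[2])/d[:,2])[:,None]
def proj(n,P):
    c=ctrl.camera_info(n);p=R.from_quat(c["rotation"]).inv().apply(np.atleast_2d(P)-c["origin"])
    return np.c_[p[:,0]/p[:,2]*c["fx"]+c["cx"],p[:,1]/p[:,2]*c["fy"]+c["cy"]]
E
python3 - <<'E'
from h import *
print(plane("top",[[272,400],[300,213]],0))
t=cv2.imread("pics/top0.png")[165:285,250:360];s=cv2.imread("pics/side0.png")[190:310,230:370]
a=cv2.resize(t,None,fx=5,fy=5,interpolation=cv2.INTER_CUBIC)
cv2.imwrite("pics/tc.png",a)
cv2.imwrite("pics/sc.png",cv2.resize(s,None,fx=5,fy=5,interpolation=cv2.INTER_CUBIC))
E
```

```text
[[-0.00674996 -0.004048    0.        ]
 [ 0.59220554 -0.0932365   0.        ]]
```

View pics/tc.png

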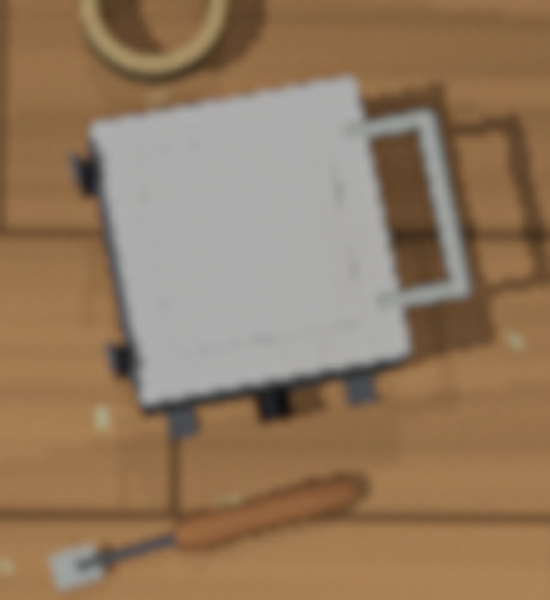

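View pics/sc.png

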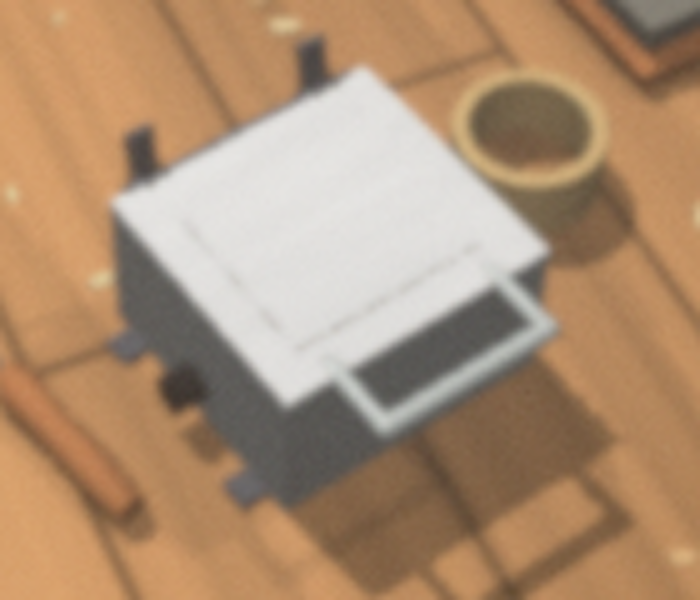

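Crops: the lid corners in the top crop are (92,122), (355,77), (410,357) and (145,407), and the bar runs from (428,112) to (461,296). In the side crop the lid corners are (363,68), (548,248), (290,405), (113,203), and the bar runs (552,325) to (383,428).

Run:
```python
from h import *
T=lambda a:np.array(a)/5+[250,165]-.4
S=lambda a:np.array(a)/5+[230,190]-.4
# order: hinge far(+wx), bar far, bar near, hinge near ; bar far, bar near
t=T([[92,122],[355,77],[410,357],[145,407],[429,112],[462,296]])
s=S([[363,68],[548,248],[290,405],[113,203],[552,325],[383,428]])
for n,p in(("top",t),("side",s)):
    P=plane(n,p,.104)*1000
    c=P[:4].mean(0); ex=(P[0]+P[3]-P[1]-P[2]); ey=(P[0]+P[1]-P[2]-P[3])
    print(n,P[:,:2].round(0).tolist(),"c",c.round(1),"bar",P[4:].mean(0).round(1))
    print(np.degrees(np.arctan2(ex[1],ex[0])),np.degrees(np.arctan2(ey[1],ey[0])),np.linalg.norm(ex)/2,np.linalg.norm(ey)/2)
    b=P[4:].mean(0)-c;print("bar dir",np.degrees(np.arctan2(-b[1],-b[0])),np.linalg.norm(b))
```

```text
top [[652.0, 13.0], [682.0, -154.0], [504.0, -187.0], [471.0, -22.0], [660.0, -201.0], [542.0, -220.0]] c [577.4 -87.3 104. ] bar [ 601.2 -210.3  104. ]
100.68045921912721 10.650170667350684 169.07282329068622 182.88144868735688
bar dir 100.95644600483439 125.2403713501622
side [[650.0, 15.0], [684.0, -149.0], [509.0, -186.0], [476.0, -21.0], [660.0, -196.0], [547.0, -218.0]] c [579.6 -85.2 104. ] bar [ 603.4 -207.4  104. ]
101.51475862355147 11.665165672504962 167.56902184219084 177.7831417699286
bar dir 101.0598948418775 124.45333616683267
```

```bash
R='[[33,-32,0],[0,0,-0.131]]'; python3 -m inch '[[[33,-32,0],[0,0,-0.131]],[[33,-32,0],[0,0,-0.131]],[[33,-32,0],[0,0,-0.131]],[[33,-32,0],[0,0,-0.131]],[[33,-32,0],[0,0,-0.131]],[[33,-32,0],[0,0,-0.131]],[[33,-32,0],[0,0,-0.131]],[[33,-32,0],[0,0,-0.131]]]' 0.5 40
python3 -m inch '[[[31,-34,0],[0,0,-0.131]],[[9,-46,0],[0,0,-0.131]],[[9,-46,0],[0,0,-0.131]],[[9,-46,0],[0,0,-0.131]],[[9,-46,0],[0,0,-0.131]],[[9,-46,0],[0,0,-0.131]],[[9,-46,0],[0,0,-0.131]],[[9,-46,0],[0,0,-0.131]]]'
python3 -m inch '[[[9,-46,0],[0,0,-0.131]],[[9,-46,0],[0,0,-0.131]],[[9,-46,0],[0,0,-0.131]],[[9,-46,0],[0,0,-0.131]],[[0,0,0],[0,0,0]],[[0,0,0],[0,0,0]]]'
python3 - <<'E'
from h import *
s=ctrl.state();M=R.from_quat(s["orientation"]).as_matrix();print(s["time"],s["eef_pos"],M.round(3).tolist(),s["q"].round(2),s["finger_gap"],np.degrees(np.arctan2(M[1,1],M[0,1])))
cv2.imwrite("pics/w1.png",ctrl.capture("wrist")[:,:,::-1])
E
```

```text
time: 0.95
eef_pos: [0.4697, 0.333, 0.4046]
orientation: [0.639, 0.769, -0.0, -0.0]
force: [1.4, 1.2, 0.1]
finger_gap: 0.499
time: 1.75
eef_pos: [0.5626, -0.0233, 0.4047]
orientation: [0.938, 0.346, 0.0, -0.0]
force: [0.5, -0.0, -0.6]
finger_gap: 0.499
time: 2.35
eef_pos: [0.5984, -0.2071, 0.404]
orientation: [0.996, 0.092, -0.001, 0.0]
force: [-0.6, 0.5, 1.3]
finger_gap: 0.501
2.35 [ 0.59836341 -0.20710685  0.40398913] [[0.983, 0.184, -0.001], [0.184, -0.983, -0.001], [-0.001, 0.0, -1.0]] [-0.27  0.5   0.82  1.37 -0.36  1.43 -0.84] 0.500612037500095 -79.39449833631647
```

View pics/w1.png

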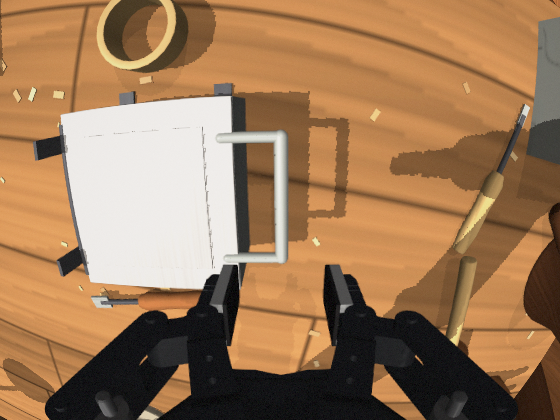

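The wrist view shows the bar from (281,135) to (282,258), nearly parallel to the image's vertical and centred between the jaws. I'll ray-cast it for a third estimate.

```bash
cat >> h.py <<'E'
def wplane(px,z,s):
    c=ctrl.camera_info("wrist");px=np.atleast_2d(np.array(px,float))
    v=(px-[c["cx"],c["cy"]])/c["fx"];a=np.linalg.norm(v,axis=1)[:,None]
    d=np.c_[v/a*np.sin(a),np.cos(a)];H=c["hand_eye"];M=R.from_quat(s["orientation"]).as_matrix()
    o=s["eef_pos"]+M@H[:3,3];d=d@H[:3,:3].T@M.T
    return o+d*((z-o[2])/d[:,2])[:,None]
E
python3 - <<'E'
from h import *
s=ctrl.state();P=wplane([[281,136],[282,258]],.104,s);print(P,P.mean(0));d=P[0]-P[1];print(np.degrees(np.arctan2(d[1],d[0])),np.linalg.norm(d))
Q=wplane([[62,115],[243,96],[247,287],[88,281]],.104,s);print(Q)
E
```

```text
[[ 0.65633252 -0.19435008  0.104     ]
 [ 0.54687611 -0.21621384  0.104     ]] [ 0.60160431 -0.20528196  0.104     ]
11.296082133127301 0.11161868014076218
[[ 0.64850457  0.01806988  0.104     ]
 [ 0.68366124 -0.15752542  0.104     ]
 [ 0.50888038 -0.18873863  0.104     ]
 [ 0.47170477 -0.01173865  0.104     ]]
```

```bash
python3 -m inch '[[[4,-1,-30],[0,0,0.01]],[[0,0,-35],[0,0,0]],[[0,0,-35],[0,0,0]],[[0,0,-25],[0,0,0]],[[0,0,-15],[0,0,0]],[[0,0,-8],[0,0,0]],[[0,0,0],[0,0,0]]]'
python3 -m inch '[[[0,0,0],[0,0,0]],[[0,0,0],[0,0,0]],[[0,0,0],[0,0,0]],[[0,0,0],[0,0,0]],[[0,0,0],[0,0,0]]]' 1 40
python3 - <<'E'
import numpy as np
h=101.1;h=np.radians(h);ex=np.array([np.cos(h),np.sin(h)])*210
th=np.arange(0,1.76,.0875)+.019
c=np.c_[np.outer(-np.cos(th),ex),210*np.sin(th)];print(np.diff(c,axis=0).round(1).tolist())
E
```

```text
time: 3.1
eef_pos: [0.6029, -0.2056, 0.2564]
orientation: [0.995, 0.1, -0.0, -0.0]
force: [-0.5, 1.2, -0.9]
finger_gap: 0.5
time: 3.6
eef_pos: [0.6031, -0.2064, 0.2582]
orientation: [0.995, 0.099, 0.001, -0.0]
force: [-2.7, 2.3, 6.2]
finger_gap: 0.121
[[-0.2, 1.1, 18.3], [-0.5, 2.7, 18.2], [-0.8, 4.2, 17.9], [-1.1, 5.8, 17.4], [-1.4, 7.2, 16.8], [-1.7, 8.6, 16.1], [-2.0, 10.0, 15.3], [-2.2, 11.3, 14.3], [-2.4, 12.5, 13.3], [-2.7, 13.5, 12.1], [-2.9, 14.5, 10.9], [-3.0, 15.4, 9.5], [-3.2, 16.2, 8.1], [-3.3, 16.8, 6.7], [-3.4, 17.3, 5.1], [-3.5, 17.7, 3.6], [-3.5, 17.9, 2.0], [-3.5, 18.0, 0.4], [-3.5, 18.0, -1.2], [-3.5, 17.8, -2.8]]
```

The fingers hold the bar (gap of about 10 mm). Next I lift along the arc.

```bash
python3 -m inch '[[[0,0.5,9],[0,0,0]],[[0,0.5,9],[0,0,0]],[[0,1.5,9],[0,0,0]],[[-0.5,1.5,9],[0,0,0]],[[-0.5,2,9],[0,0,0]],[[-0.5,2,9],[0,0,0]],[[-1,6,17.5],[0,0,0]],[[-1.4,7,17],[0,0,0]]]'
python3 -m inch '[[[-1.7,8.6,16],[0,0,0]],[[-2,10,15.3],[0,0,0]],[[-2.2,11.3,14.3],[0,0,0]],[[0,0,0],[0,0,0]]]'
```

```text
time: 4.4
eef_pos: [0.5991, -0.1863, 0.347]
orientation: [0.995, 0.098, 0.001, 0.001]
force: [7.2, -1.9, -2.6]
finger_gap: 0.126
time: 4.8
eef_pos: [0.593, -0.1567, 0.395]
orientation: [0.995, 0.098, 0.003, 0.002]
force: [4.5, -7.0, 4.2]
finger_gap: 0.124
```

```bash
python3 -m inch '[[[-2.4,12.5,13.3],[0,0,0]],[[-2.7,13.5,12],[0,0,0]],[[-2.9,14.5,11],[0,0,0]],[[-3,15.4,9.5],[0,0,0]],[[-3.2,16.2,8],[0,0,0]],[[-3.3,16.8,6.5],[0,0,0]],[[-3.4,17.3,5],[0,0,0]],[[0,0,0],[0,0,0]]]'
python3 -m inch '[[[-3.5,17.7,3.5],[0,0,0]],[[-3.5,18,2],[0,0,0]],[[-3.5,18,0.4],[0,0,0]],[[-2.5,13,-1],[0,0,0]],[[0,0,0],[0,0,0]],[[0,0,0],[0,0,0]]]'
python3 - <<'E'
from h import *
cv2.imwrite("pics/s2.png",ctrl.capture("side")[:,:,::-1])
E
```

```text
time: 5.6
eef_pos: [0.5719, -0.0505, 0.4618]
orientation: [0.995, 0.098, 0.004, 0.001]
force: [0.6, -6.7, 21.1]
finger_gap: 0.12
time: 6.2
eef_pos: [0.559, 0.0173, 0.4655]
orientation: [0.995, 0.099, 0.003, -0.001]
force: [-3.5, 1.5, 20.8]
finger_gap: 0.12
```

View pics/s2.png

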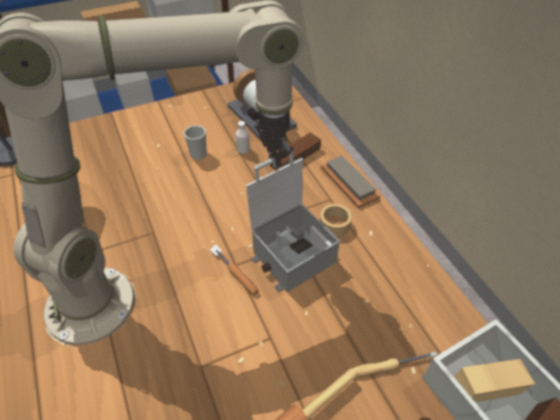

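The side view shows the lid standing just past upright with the fingers on the bar (around (275,160)), and the open box shows the paddle's black pad at (300,245). By the arc the lid is at about 1.64 rad, so I go a little further and let go.

```bash
python3 -m inch '[[[-1.5,7,-1],[0,0,0]],[[-1.2,6,-1],[0,0,0]],[[0,0,0],[0,0,0]],[[0,0,0],[0,0,0]]]'
python3 -m inch '[[[0,0,0],[0,0,0]],[[0,0,0],[0,0,0]],[[0,0,0],[0,0,0]],[[0,0,0],[0,0,0]]]' 0.45
python3 -m inch '[[[0,0,10],[0,0,0]],[[0,0,20],[0,0,0]],[[0,0,25],[0,0,0]],[[0,0,15],[0,0,0]],[[0,-20,0],[0,0,0]],[[4,-40,0],[0,0,0]],[[4,-45,0],[0,0,0]],[[5,-45,0],[0,0,0]]]'
```

```text
time: 6.65
eef_pos: [0.5564, 0.0303, 0.4635]
orientation: [0.995, 0.099, 0.003, -0.001]
force: [-4.3, 2.0, 21.8]
finger_gap: 0.122
time: 7.05
eef_pos: [0.5561, 0.0302, 0.4587]
orientation: [0.995, 0.099, -0.0, 0.0]
force: [-0.9, -0.1, -0.4]
finger_gap: 0.549
time: 7.85
eef_pos: [0.5692, -0.1208, 0.5298]
orientation: [0.995, 0.1, 0.0, -0.0]
force: [1.0, -0.8, 0.6]
finger_gap: 0.553
```

```bash
python3 -m inch '[[[8,3,-40],[0,0,0]],[[7,3,-40],[0,0,0]],[[0,0,-40],[0,0,0]],[[0,0,-30],[0,0,0]],[[0,0,0],[0,0,0]],[[0,0,0],[0,0,0]],[[0,0,0],[0,0,0]]]' 1 40
python3 - <<'E'
from h import *
s=ctrl.state()
w=ctrl.capture("wrist")[:,:,::-1];t=ctrl.capture("side")[:,:,::-1]
c=cv2.resize(t[150:310,220:360],None,fx=2.625,fy=2.625)
cv2.imwrite("pics/m3.png",cv2.resize(np.hstack([w,c]),None,fx=.85,fy=.85))
hinge=np.array([578.5,-86,0])/1000+np.array([-.1925,.981,0])*.085+[0,0,.1]
for th in(1.57,1.66,1.75):
    print(th,proj("side",hinge+.21*(-np.cos(th+.019)*np.array([-.1925,.981,0])+[0,0,np.sin(th+.019)])))
print(s["eef_pos"])
E
```

```text
time: 8.55
eef_pos: [0.5849, -0.1141, 0.3815]
orientation: [0.995, 0.099, 0.002, 0.0]
force: [0.2, 0.1, 0.3]
finger_gap: 0.002
1.57 [[276.71184356 162.56072814]]
1.66 [[272.51091511 158.85637105]]
1.75 [[268.43376986 155.7444526 ]]
[ 0.58490714 -0.11414847  0.38150804]
```

View pics/m3.png

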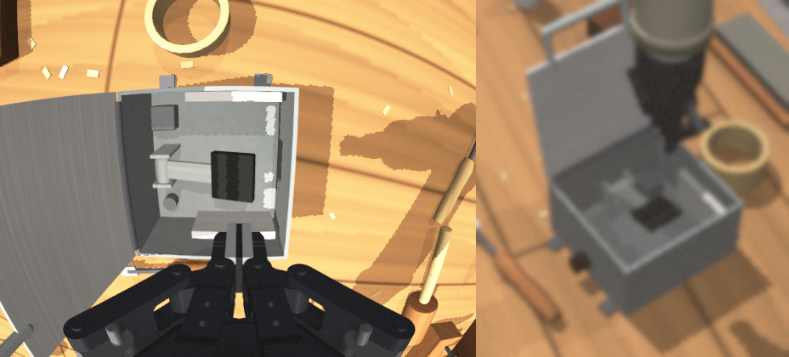

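The wrist view shows the paddle's black pad centred at (233,177) in the scaled picture, i.e. (274,208), with nothing on the pad. The side crop shows the lid leaning back, with the bar's near end at full-image (252,161). I'll check both numerically.

Run:
```python
from h import *
s=ctrl.state()
print(wplane([[274,208]],.089,s), wplane(np.array([[212,151],[255,151],[254,202],[211,198]])/.85,.089,s))
ex=np.array([-.1925,.981,0]);ey=np.array([-.981,-.1925,0])
b=np.array([.5785,-.086,0])
for th in(1.57,1.66,1.75):
    print(th,proj("side",b+ex*.085+[0,0,.1]+.21*(-np.cos(th+.019)*ex+[0,0,np.sin(th+.019)])+.055*ey))
print(b-.03*ex)
```

```text
[[ 0.58330646 -0.1087853   0.089     ]] [[ 0.60526913 -0.08374665  0.089     ]
 [ 0.61343953 -0.12481564  0.089     ]
 [ 0.56072057 -0.13536089  0.089     ]
 [ 0.55636742 -0.0910071   0.089     ]]
1.57 [[258.85604145 171.10724628]]
1.66 [[254.74495751 167.25986333]]
1.75 [[250.77516347 164.00983502]]
[ 0.584275 -0.11543   0.      ]
```

Everything agrees: pad at about (584,−112) mm, tool above it at (585,−114), lid at about 1.75. I descend, then press in small steps.

```bash
python3 -m inch '[[[0,1,-30],[0,0,0]],[[0,0,-35],[0,0,0]],[[0,0,-22],[0,0,0]],[[0,0,-10],[0,0,0]],[[0,0,0],[0,0,0]],[[0,0,0],[0,0,0]]]'
python3 -m inch '[[[0,0,-5],[0,0,0]],[[0,0,-5],[0,0,0]],[[0,0,-5],[0,0,0]],[[0,0,-5],[0,0,0]],[[0,0,0],[0,0,0]]]'
python3 -m inch '[[[0,0,-4],[0,0,0]],[[0,0,-4],[0,0,0]],[[0,0,-4],[0,0,0]],[[0,0,0],[0,0,0]],[[0,0,0],[0,0,0]]]'
```

```text
time: 9.25
eef_pos: [0.5849, -0.113, 0.2836]
orientation: [0.995, 0.099, 0.001, 0.0]
force: [-0.4, -0.4, 0.0]
finger_gap: 0.003
time: 9.75
eef_pos: [0.5845, -0.113, 0.2619]
orientation: [0.995, 0.099, 0.0, 0.0]
force: [-0.3, -0.2, 5.1]
finger_gap: 0.001
time: 10.25
eef_pos: [0.5847, -0.1136, 0.2509]
orientation: [0.995, 0.098, 0.001, 0.001]
force: [-0.2, -1.6, 6.6]
finger_gap: 0.001
```

Tip is at about 78 mm with 6.6 N, on the spring curve. 13 mm to go.

```bash
python3 -m inch '[[[0,0,-4],[0,0,0]],[[0,0,-4],[0,0,0]],[[0,0,-3],[0,0,0]],[[0,0,-2],[0,0,0]],[[0,0,0],[0,0,0]],[[0,0,0],[0,0,0]]]'
python3 - <<'E'
from h import *
s=ctrl.state();print(s["eef_pos"],s["force"])
w=ctrl.capture("wrist")[:,:,::-1];t=ctrl.capture("side")[:,:,::-1]
c=cv2.resize(t[150:310,220:360],None,fx=2.625,fy=2.625)
cv2.imwrite("pics/m4.png",cv2.resize(np.hstack([w,c]),None,fx=.85,fy=.85))
E
```

```text
time: 10.85
eef_pos: [0.5848, -0.1145, 0.2384]
orientation: [0.995, 0.098, 0.001, 0.001]
force: [-0.0, -4.5, 7.9]
finger_gap: 0.005
[ 0.58484395 -0.11452083  0.23840796] [-0.03116108 -4.50173584  7.87373938]
```

View pics/m4.png

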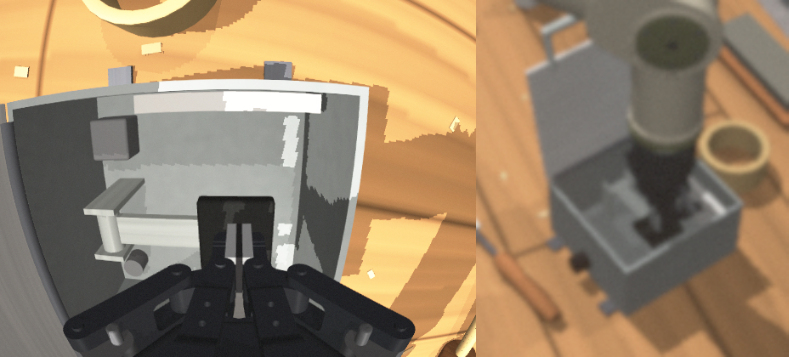

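The fingertips rest on the black pad (wrist view about (236,235)), the body clears the rim, and the lid is still leaning back. Tip height is 65.4 mm, about 0.28 rad, with about 8 N. I hold, check, and hand in.

```bash
python3 -m inch '[[[0,0,0],[0,0,0]],[[0,0,0],[0,0,0]],[[0,0,0],[0,0,0]],[[0,0,0],[0,0,0]],[[0,0,0],[0,0,0]],[[0,0,0],[0,0,0]],[[0,0,0],[0,0,0]],[[0,0,0],[0,0,0]]]'
python3 - <<'E'
from station import ctrl
s=ctrl.state();print(s["eef_pos"],s["force"])
if .228<s["eef_pos"][2]<.243 and s["force"][2]>5: print(ctrl.sign_off())
E
```

```text
time: 11.75
eef_pos: [0.5848, -0.1145, 0.2385]
orientation: [0.995, 0.098, 0.001, 0.001]
force: [1.2, -5.0, 7.1]
finger_gap: -0.003
[ 0.58484663 -0.11450345  0.23847829] [ 1.19661168 -5.04861675  7.06537258]
the job is handed in; nothing more can be done
None
```

I lifted the lid by its bar over onto its stop, then pressed the paddle to level with closed fingers and handed the job in at 11.75 s while still holding it. `sign_off` gives no verdict, so I don't know how it was judged.

- **Paddle:** after a 0.8 s hold the fingertips were 65.5 mm above the bench, against 64 mm at level, or about 0.28 rad of travel. The force on the tool was 7.1 N upward and about 5 N sideways. The upward force is a little under the 9 N expected at level; I take the sideways part to be friction on the pad.
- **Lid:** the position of the bar in the side view fits an angle of about 1.75 rad to within about 3 pixels. The last picture, before the final hold, shows it still leaning back.
- **Other things:** no move went near them, and those in view in the last pictures looked undisturbed. I did not measure their positions again at the end.

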